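# Strip the leaf clamp for washing

## Robot

A 7-joint arm with a two-finger parallel gripper is mounted at the origin on the work surface. World frame = base frame: x ahead of the robot, y to its left, z up, the work surface at z = 0. Lengths are in m, angles in rad, forces in N, time in s.
With the tool pointing down it reaches from about 0.425 to 0.875 m from the base axis. Payload 8.4 kg.
Tool frame: the origin (TCP) lies between the finger pads; the fingertips stand 11 mm ahead of it and the grasp point (between the pads) lies 8 mm behind it (r.tip_extent is the distance from the TCP to the fingertips, in m); x points along the fingers, z is the direction in which the jaws open and shut, and the axes are right-handed (so a half turn about x gives the same grasp; the last joint's range is limited). The gripper opens to 87 mm and grips with 3 to 60 N. Pads are 19 mm wide; open, the fingers measure 117 mm over their backs; the gripper's body (75 mm by 190 mm) begins 51 mm behind the grasp point.
Start: joints at [1.051, 0.333, 0.04, 1.465, -0.013, 1.343, -0.059], TCP at [0.265, -0.593, 0.234] pointing down, gripper open.
Joint ranges: [-2.58, 2.58], [-0.38, 2.09], [-1.3, 1.39], [0.25, 2.4], [-1.5, 4.64], [0.08, 2.09], [-2.65, 2.65]. Speed limits (rad/s): [2.22, 2.22, 2.79, 2.79, 3.14, 3.14, 3.14].

## Interface

Orientations are given as [roll, pitch, yaw] about the fixed x, y, z axes, in that order (R = Rz(yaw) Ry(pitch) Rx(roll)).
In Python, from rig import r gives the robot as it stands.
- The arm moves only by the shell command python3 -m creep 'ROWS' [FORCE]. ROWS is a JSON object of lists of equal length, an entry for each row: "grip": the closure, from -1 (fully open) to 1 (shut); "linear": the shift along the world's x, y, z normalised to -1 to 1, where 1 is 0.25 m, a list of three; "dr": the turn, a rotation vector about the world's x, y, z normalised to -1 to 1, where 1 is 180 degrees, a list of three. A call has 1 to 8 rows; each row shifts and turns the pose as measured when the row begins; what a row does not reach is not made up. A row lasts 1/8 s, in which the tool goes at most 62.5 mm and 10.7 degrees, less where a joint would pass 70% of its speed; a pose out of reach is approached as far as the arm can. A call with a number of a shift or a turn outside -1 to 1 is refused whole. A call with a gripper value outside its range is refused whole. The fingers move at their own pace and stop on an object; FORCE is the grip in N (left out, the last holds). Time passes only in rows, so rows that do not move let the fingers close. It gives the time, the measured TCP pose, the force and the opening at its end, in the units of the state.
- r.sense(): the state, without advancing time (a new reading comes with each control period).
- r.snapshot(name): name is "scene" or "top" or "wrist"; returns a dict with "image" (480x640x3 uint8, blue, green, red), "fov_y" (degrees; the focal length in pixels is half the picture's height over the tangent of half this angle, whatever the lens; pixels are square), "cx", "cy" (the principal point, pixels), "R" (3x3) and "t" (3): a world point X has camera coordinates R X + t; the wrist camera has in their place "hand_eye" (4x4, takes a point from camera to tool coordinates, whose origin is the TCP and whose axes are the tool frame's). Camera axes: x right, y down, z forward; pixel columns grow to the right and rows downward; lengths in m; the calibration is good to about 2 mm. A picture is of the moment at which its call begins: read the wrist's pose just before it. There is no depth.
- r.job_done(): hands the job in, once; it reports no verdict.
Trained networks look in a picture, given as the dict that the camera call returned (one of the last four; its "shot" number tells which), for a name from the list of things; names that differ only in an ending like _2 or _b are one class to them, and where a whole thing is asked for, a point or a joint stands for the part that bears it (a point fixed in the world has none). Each returns a list of dicts, best first, with "score" (0 to 1); they miss things now and then, are a little off and sometimes report something else, mostly with a low value. They report only what shows in the picture. A call takes as long as a camera call.
- r.spot_in(target, picture): "bbox" ([left, top, right, bottom] in pixels, round what is visible of it).
- r.masks_of(target, picture): "region" (480x640 bool, what is visible of it) and "bbox" ([left, top, right, bottom] in pixels, round what is visible of it).
- r.spot_point(target, picture): "point" ([column, row] in pixels: a listed point, or the origin of a listed thing).
The state is a dict: "clock": time; "joint_positions": joint angles; "joint_velocities": joint speeds; "joint_torque": joint torques, N m; "eef_pos": TCP position; "ee_rot": TCP orientation; "ft_force": force on the tool from outside, world axes, zero at the start; "torque": the same for the moment, N m; "width": opening from 0.0 (shut) to 1.0 (fully open).
Only numpy, scipy, OpenCV 4.12 (cv2) and the standard library are available. Lean on these libraries where they do the work, as an engineer would, in place of code of your own. Each camera call takes 0.05 s, during which the arm holds its last target. There are 200 camera calls.

## Task

Strip the leaf clamp on the blue bench fixture for washing, in order: first lift the black wing nut (already unscrewed, just sitting on the stud) off and set it down in the green tray, then the brass spacer into the same tray, without dropping them in. Only then slide the white slotted plate (it has a red tab to push on) along the deck, without lifting it off the deck, until it drops flat into the sunken rinse well at the other end. Leave the dish, marker and spare steel ring alone.

Things in the scene. Friction and masses are not known exactly. Their poses are not given: they have to be found in the camera images.
- bench: Fixed blue block 251 x 90 mm; origin on the table, +x along it from stud to rinse well, z up. Grey deck 40 mm high from x = -124 to +5 mm, then the well to x = +115: 66 mm wide, 10 mm deeper than the deck, closed by an end wall 52 mm high. Blue rails 66 mm apart, 46 mm high, guide the plate along both sides. Steel stud, 10 mm diameter, at x = -77, y = 0.
- stud_top (a point): Tip of the steel stud, 98 mm above the work surface; axes as the bench's.
- well (a point): Centre of the rinse well's floor; axes as the bench's.
- nut_c (a point): Black wing nut, 35 g: hub 22 mm diameter, 26 mm high, bore 13 mm; two wings 7 mm thick along its x axis, 52 mm tip to tip, their tops 25 mm and undersides 8 mm above its underside. The point is the hub's centre, 13 mm above the underside. It sits loose on the spacer, underside 80 mm above the table, stud 18 mm inside; lift straight up.
- spacer_c (a point): Brass tube, about 90 g, 26 mm diameter, 39 mm high, bore 13 mm; the point is its centre. A flange, 42 mm diameter, 4 mm thick, rests on the plate, underside 11 mm above the tube's lower end; the tube's lower part fills the plate's hole and locks the plate. 24 mm of plain tube stand above the flange to grip. The stud ends 18 mm above its top.
- plate_mid (a point): White slippery plate 100 x 60 x 12 mm, 180 g, flat on the deck; the point is the centre of its underside, x axis towards the tab end (as the bench's x). A 31 mm square hole centred at x = -18 opens by a 15 mm slot to the rear end: with the spacer out, the plate slides in +x clear of the stud. In the well it has 5 mm play each way along, 3 mm across.
- tab_top (a point): Top centre of the red tab on the plate: a wall 12 mm thick (along x), 40 mm wide, 30 mm high over the plate's top (82 mm above the table at the start), 38 mm ahead (+x) of the plate's centre. Its rear face, 50 mm from the stud's axis at the start, is the place to push, towards +x; 119 mm of travel to the middle of the well.
- tray: Fixed green tray, 200 (x) x 140 (y) x 18 mm high, walls and floor 4 mm; origin at the centre of its underside. It stands left or right of the fixture; a fixed white board with leaves, 22 mm high, takes the other side.
- dish: White closed dish, 94 mm diameter, 18 mm high; bystander. Origin under its centre.
- marker: White and turquoise marker pen, 150 mm long, 15 mm thick, along its x axis; bystander. Origin under its middle.
- spare_spacer: Plain steel ring, 32 mm diameter, 20 mm high, not part of the job; bystander. Origin under its centre.

How it is judged:
On the way, in this order (a step that is already met when the one before it is completed fails the run):
1. the wing nut is in the tray while the spacer is still on the stud and the plate in its place (x of nut_c in the frame of tray between -0.092 and 0.092 m and y of nut_c in the frame of tray between -0.062 and 0.062 m and z of nut_c in the frame of tray between 0 and 0.032 m and horizontal distance between spacer_c and stud_top below 0.008 m and z of spacer_c in the frame of stud_top below -0.02 m and horizontal distance between plate_mid and well above 0.105 m), for 0.2 s.
2. the spacer is in the tray too while the plate is still in its place round the stud (x of nut_c in the frame of tray between -0.092 and 0.092 m and y of nut_c in the frame of tray between -0.062 and 0.062 m and z of nut_c in the frame of tray between 0 and 0.032 m and x of spacer_c in the frame of tray between -0.092 and 0.092 m and y of spacer_c in the frame of tray between -0.062 and 0.062 m and z of spacer_c in the frame of tray between 0 and 0.034 m and horizontal distance between plate_mid and well above 0.105 m), for 0.2 s.
At the end, for the whole second after the job is handed in: Nut and spacer at rest in the tray (centres within 92 x 62 mm of its centre along x, y; below 32 and 34 mm over its underside); plate at rest flat in the well (underside centre within 9 mm along, 6 mm across, 3 mm in height of the floor centre; tilt under 0.05 rad) (x of nut_c in the frame of tray between -0.092 and 0.092 m and y of nut_c in the frame of tray between -0.062 and 0.062 m and z of nut_c in the frame of tray between 0 and 0.032 m and x of spacer_c in the frame of tray between -0.092 and 0.092 m and y of spacer_c in the frame of tray between -0.062 and 0.062 m and z of spacer_c in the frame of tray between 0 and 0.034 m and x of plate_mid in the frame of well between -0.009 and 0.009 m and y of plate_mid in the frame of well between -0.006 and 0.006 m and z of plate_mid in the frame of well between -0.005 and 0.003 m and angle between plate_mid's own z axis and vertical below 0.05 rad and linear speed of each of nut, spacer, plate below 0.02 m/s); the robot touches nothing.
It fails at once if the plate is lifted off the deck (its centre more than 15 mm above the deck) (z of plate_mid in the frame of well above 0.025 m).
It fails at once if the nut is dropped into the tray (faster than 0.8 m/s just above its floor) (x of nut_c in the frame of tray between -0.1 and 0.1 m and y of nut_c in the frame of tray between -0.07 and 0.07 m and z of nut_c in the frame of tray between 0 and 0.045 m and linear speed of nut above 0.8 m/s).
It fails at once if the spacer is dropped into the tray (faster than 0.8 m/s just above its floor) (x of spacer_c in the frame of tray between -0.1 and 0.1 m and y of spacer_c in the frame of tray between -0.07 and 0.07 m and z of spacer_c in the frame of tray between 0 and 0.045 m and linear speed of spacer above 0.8 m/s).
It fails at once if the dish, the marker or the spare ring is moved more than 25 mm (distance of any of dish, marker, spare_spacer from where it was at the start of the episode above 0.025 m).
It also fails if it takes over 72 s, if anything falls off the work surface, if the arm or the gripper's body presses on something with over 40 N, if the wrist force passes 120 N, or if a joint passes its speed limit or range.

## Working session

There is one attempt and no reset: what is moved stays moved. The work goes in short steps, Python scripts to look and compute and a shell command to move; the robot and the scene stay as the last step left them, time stands still between calls to the robot, and variables do not carry over. Pictures are saved under pics/ and viewed, about 8 in all and at most 12, crops included, and the job is handed in when it is done.

```bash
ls; mkdir -p pics; cat > h.py <<'E'
import numpy as np, cv2
from rig import r
from scipy.spatial.transform import Rotation as Ro
def pt(name,s):
    try: return [(np.round(d['point'],1).tolist(),round(d['score'],2)) for d in r.spot_point(name,s)[:2]]
    except Exception as e: return str(e)
def K(s):
    f=240/np.tan(np.radians(s['fov_y'])/2); return f,s['cx'],s['cy']
def cam(s,st=None):
    if 'R' in s: return np.array(s['R']),np.array(s['t'])
    T=np.eye(4);T[:3,:3]=Ro.from_euler('xyz',st['ee_rot']).as_matrix();T[:3,3]=st['eef_pos']
    M=np.linalg.inv(T@np.array(s['hand_eye']));return M[:3,:3],M[:3,3]
def atz(p,z,s,st=None):
    R,t=cam(s,st);f,cx,cy=K(s);d=R.T@np.array([(p[0]-cx)/f,(p[1]-cy)/f,1]);c=-R.T@t
    return c+d*(z-c[2])/d[2]
def proj(X,s,st=None):
    R,t=cam(s,st);f,cx,cy=K(s);c=R@np.array(X)+t;return [c[0]/c[2]*f+cx,c[1]/c[2]*f+cy]
E
python3 - <<'E'
from h import *
print(r.sense())
Z=dict(bench=0,stud_top=.098,well=.030,nut_c=.093,spacer_c=.0605,plate_mid=.04,tab_top=.082,tray=0,dish=0,marker=0,spare_spacer=0)
for n in ('top','scene'):
    s=r.snapshot(n);cv2.imwrite(f'pics/{n}0.png',s['image']); print(n,'cam at',-np.array(s['R']).T@s['t'])
    for k,z in Z.items():
        p=pt(k,s); print(k,p, np.round(atz(p[0][0],z,s),4) if p and not isinstance(p,str) else '')
E
```

```text
pics
{'clock': 0.0, 'joint_positions': array([ 1.05080994,  0.33393321,  0.03988901,  1.4662707 , -0.01340273,
        1.34329315, -0.05853115]), 'joint_velocities': array([ 0.00046373, -0.0006005 ,  0.00015432,  0.00044433, -0.00012087,
       -0.00061867,  0.00048658]), 'joint_torque': array([-2.13921680e-04, -6.56364727e+01,  1.33520488e+00, -4.03800344e+01,
       -5.98880975e-02,  4.50352463e-02,  1.96278033e-04]), 'eef_pos': array([ 0.26529342, -0.59290328,  0.23264533]), 'ee_rot': array([-3.07170701,  1.56915807,  2.06140499]), 'ft_force': array([0.69351567, 0.01896467, 0.59527763]), 'torque': array([-0.00679828, -0.01155313,  0.03863847]), 'width': 1.0010750917418745}
top cam at [ 0.51364968 -0.00446918  0.88168515]
bench [([336.4, 264.8], 0.7), ([306.7, 276.5], 0.59)] [ 0.6222 -0.0371  0.    ]
stud_top [([344.8, 255.9], 0.75)] [ 0.6261 -0.0481  0.098 ]
well [([273.8, 281.2], 0.73), ([339.2, 267.1], 0.59)] [0.5858 0.0823 0.03  ]
nut_c [([351.4, 259.4], 0.45)] [ 0.6207 -0.0601  0.093 ]
spacer_c [([343.9, 260.3], 0.57)] [ 0.6233 -0.0486  0.0605]
plate_mid [([339.5, 264.2], 0.72
[... 385 characters left out ...]
ench [([333.3, 263.7], 0.63), ([325.0, 231.1], 0.54)] [0.5977 0.0143 0.    ]
stud_top [([293.3, 225.3], 0.84)] [ 0.6236 -0.0532  0.098 ]
well [([365.7, 251.1], 0.59), ([185.3, 278.0], 0.54)] [0.5742 0.0684 0.03  ]
nut_c [([293.7, 225.1], 0.59)] [ 0.6178 -0.0549  0.093 ]
spacer_c [([298.7, 237.4], 0.69)] [ 0.6122 -0.0484  0.0605]
plate_mid [([306.2, 246.2], 0.85), ([498.6, 263.0], 0.73)] [ 0.6092 -0.0353  0.04  ]
tab_top [([324.3, 230.0], 0.8)] [ 0.6    -0.0043  0.082 ]
tray [([496.2, 263.9], 0.63)] [0.4929 0.3036 0.    ]
dish [([360.3, 359.5], 0.78)] [0.7796 0.1191 0.    ]
marker [([245.9, 309.9], 0.66)] [ 0.7518 -0.092   0.    ]
spare_spacer [([186.8, 274.9], 0.5)] [ 0.7157 -0.228   0.    ]
```

```bash
python3 - <<'E'
import cv2
a=cv2.imread('pics/top0.png')[160:420,80:480];cv2.imwrite('pics/top0c.png',cv2.resize(a,None,fx=2,fy=2,interpolation=cv2.INTER_CUBIC))
E
```

```text
(no output)
```

View pics/top0c.png

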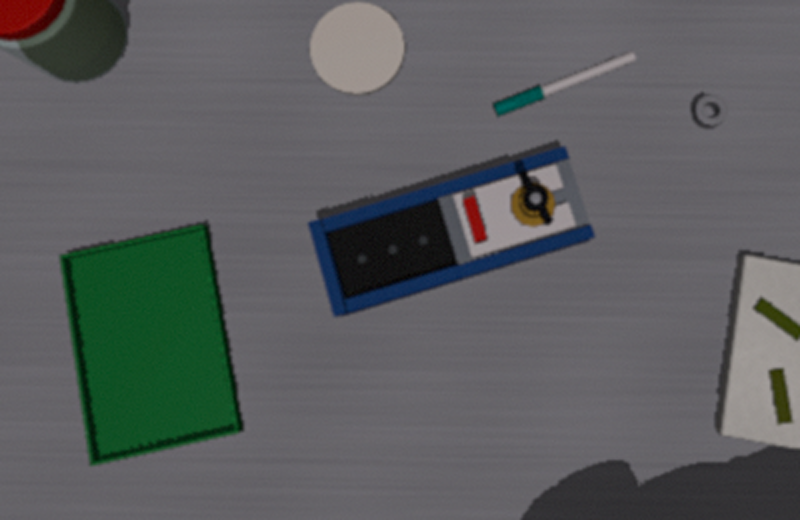

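The top view shows the bench with the stud and nut at about px (347,259), the red tab at (317,269) and the well to the left at about (275,281). The tray is centred at about (157,331). The wings point at roughly 27° in the world frame. I'll work out the approach next.

```bash
python3 - <<'E'
from h import *
st=r.sense();M=Ro.from_euler('xyz',st['ee_rot']).as_matrix();print('tool x',M[:,0],'z',M[:,2],'zang',np.degrees(np.arctan2(M[1,2],M[0,2])))
s=r.snapshot('top')
for n in ('nut_c','bench','tray'):
    m=r.masks_of(n,s)
    for d in m[:2]:
        c,wh,a=cv2.minAreaRect(np.argwhere(d['region'])[:,::-1].astype(np.float32))
        b=cv2.boxPoints((c,wh,a)); z={'nut_c':.1,'bench':.046,'tray':.018}[n]
        w=np.array([atz(p,z,s) for p in b]);print(n,d['score'],np.round(w,3)[:,:2].tolist(),'mean',w.mean(0),[ (round(np.linalg.norm(w[i+1]-w[i]),3),round(np.degrees(np.arctan2(*(w[i+1]-w[i])[1::-1])),1)) for i in range(2)])
E
```

```text
tool x [-6.26894317e-05  5.84956844e-05 -9.99999996e-01] z [ 4.08449435e-01 -9.12780945e-01 -7.89992093e-05] zang -65.89253205608306
nut_c 0.7 [[0.644, -0.036], [0.648, -0.058], [0.598, -0.067], [0.594, -0.045]] mean [ 0.62116394 -0.05174349  0.1       ] [(np.float64(0.023), np.float64(-78.9)), (np.float64(0.051), np.float64(-169.7))]
bench 0.6 [[0.603, 0.159], [0.68, -0.086], [0.588, -0.113], [0.513, 0.129]] mean [0.5961433  0.02245127 0.046     ] [(np.float64(0.257), np.float64(-72.4)), (np.float64(0.096), np.float64(-163.7))]
tray 0.9 [[0.577, 0.407], [0.605, 0.257], [0.403, 0.21], [0.377, 0.355]] mean [0.49019545 0.30724026 0.018     ] [(np.float64(0.152), np.float64(-79.3)), (np.float64(0.207), np.float64(-166.9))]
```

```bash
python3 -m creep '{"grip":[-1,-1,-1,-1,-1,-1,-1,-1],"linear":[[0.13,0.197,0],[0.13,0.197,0],[0.13,0.197,0],[0.13,0.197,0],[0.13,0.197,0],[0.13,0.197,0],[0.13,0.197,0],[0.13,0.197,0]],"dr":[[0,0,0],[0,0,0],[0,0,0],[0,0,0],[0,0,0],[0,0,0],[0,0,0],[0,0,0]]}' 15
```

```text
clock: 2.4
eef_pos: [0.5275, -0.1912, 0.2344]
ee_rot: [-0.109, 1.567, -1.27]
ft_force: [0.4, 0.3, -0.4]
width: 1.0
```

```bash
python3 -m creep '{"grip":[-1,-1,-1,-1,-1],"linear":[[0.13,0.19,0],[0.12,0.18,0],[0.12,0.18,0],[0,0,0],[0,0,0]],"dr":[[0,0,0],[0,0,0],[0,0,0],[0,0,0],[0,0,0]]}'
cat >> h.py <<'E'
def wlook(fn,Z):
    st=r.sense();s=r.snapshot('wrist');cv2.imwrite(fn,s['image'])
    M=Ro.from_euler('xyz',st['ee_rot']).as_matrix();print('tcp',st['eef_pos'],'zang',np.degrees(np.arctan2(M[1,2],M[0,2])),'down',M[:,0].round(3),'q7',st['joint_positions'][6].round(2))
    for k,z in Z.items():
        p=pt(k,s); print(k,p, np.round(atz(p[0][0],z,s,st),4) if p and not isinstance(p,str) else '')
    return s,st
E
python3 - <<'E'
from h import *
s,st=wlook('pics/w1.png',dict(stud_top=.098,nut_c=.093,spacer_c=.0605,plate_mid=.04,tab_top=.082,well=.03,bench=0))
E
```

```text
clock: 3.02
eef_pos: [0.6241, -0.0433, 0.2348]
ee_rot: [0.495, 1.567, -0.658]
ft_force: [-0.6, -0.1, 0.5]
width: 0.996
tcp [ 0.62405761 -0.04334596  0.23483433] zang -66.11356483736051 down [ 0.003 -0.002 -1.   ] q7 -1.24
stud_top [] 
nut_c [([323.1, 237.0], 0.94)] [ 0.6212 -0.0534  0.093 ]
spacer_c [([305.4, 219.9], 0.73), ([321.1, 224.4], 0.66)] [ 0.6202 -0.0382  0.0605]
plate_mid [([303.4, 218.8], 0.66), ([256.2, 228.0], 0.27)] [ 0.6154 -0.0378  0.04  ]
tab_top [([252.2, 230.7], 0.8)] [ 0.6001 -0.0009  0.082 ]
well [([172.1, 200.8], 0.96)] [0.58  0.078 0.03 ]
bench [([244.8, 204.5], 0.87)] [0.5955 0.0182 0.    ]
```

View pics/w1.png

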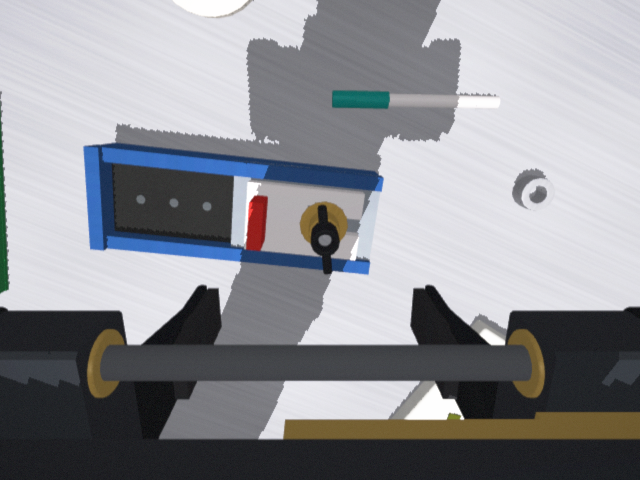

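```bash
python3 -m creep '{"grip":[-0.15,-0.15,-0.15,-0.15,-0.15,-0.15],"linear":[[-0.012,-0.04,-0.1],[0,0,-0.15],[0,0,-0.1],[0,0,0],[0,0,0],[0,0,0]],"dr":[[0,0,0],[0,0,0],[0,0,0],[0,0,0],[0,0,0],[0,0,0]]}'
python3 - <<'E'
from h import *
s,st=wlook('pics/w2.png',dict(nut_c=.093,tab_top=.082,stud_top=.098))
print(proj(st['eef_pos']+[0,0,-.011],s,st))
E
```

```text
clock: 4.18
eef_pos: [0.6218, -0.0557, 0.1491]
ee_rot: [0.811, 1.562, -0.346]
ft_force: [0.7, -0.4, 0.6]
width: 0.582
tcp [ 0.62181777 -0.05573448  0.14909012] zang -66.31957407131101 down [ 0.009 -0.003 -1.   ] q7 -1.25
nut_c [([311.0, 273.7], 0.95), ([306.6, 275.8], 0.45)] [ 0.6199 -0.056   0.093 ]
tab_top [([214.1, 256.9], 0.95)] [ 0.6028 -0.0013  0.082 ]
stud_top [([309.5, 276.4], 0.75)] [ 0.6199 -0.055   0.098 ]
[np.float64(311.8863241108431), np.float64(307.1445719793162)]
```

View pics/w2.png

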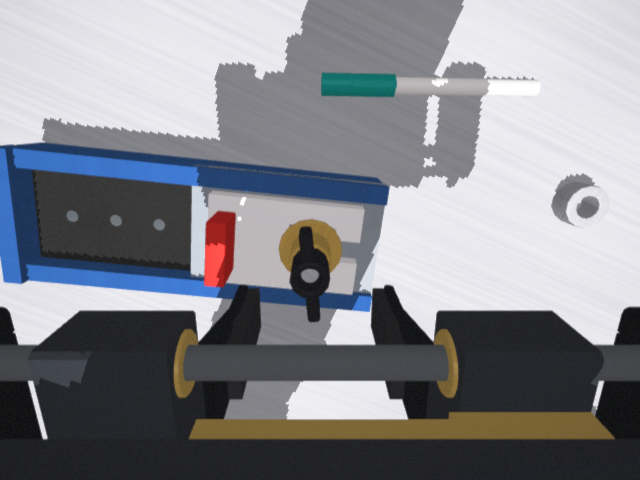

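The nut hub is at about (310,275), centred between the fingers to within 2 mm. I'll descend and grip.

```bash
python3 -m creep '{"grip":[-0.15,-0.15,-0.15,1,1,1,1,1],"linear":[[-0.006,0,-0.11],[0,0,-0.106],[0,0,0],[0,0,0],[0,0,0],[0,0,0],[0,0,0],[0,0,0]],"dr":[[0,0,0],[0,0,0],[0,0,0],[0,0,0],[0,0,0],[0,0,0],[0,0,0],[0,0,0]]}' 15
```

```text
clock: 5.38
eef_pos: [0.6224, -0.0538, 0.0988]
ee_rot: [1.014, 1.556, -0.142]
ft_force: [-1.2, 0.4, -0.3]
width: 0.239
```

```bash
python3 -m creep '{"grip":[1,1,1,1,1],"linear":[[0,0,0.03],[0,0,0.06],[0,0,0.1],[0,0,0.1],[0,0,0]],"dr":[[0,0,0],[0,0,0],[0,0,0],[0,0,0],[0,0,0]]}'
python3 - <<'E'
from h import *
s=r.snapshot('scene');cv2.imwrite('pics/s1.png',cv2.resize(s['image'][130:330,180:580],None,fx=2,fy=2));print(r.sense()['width'])
E
```

```text
clock: 6.0
eef_pos: [0.6234, -0.0551, 0.1779]
ee_rot: [0.965, 1.552, -0.193]
ft_force: [0.2, 0.8, -0.9]
width: 0.244
0.23778279173505654
```

View pics/s1.png

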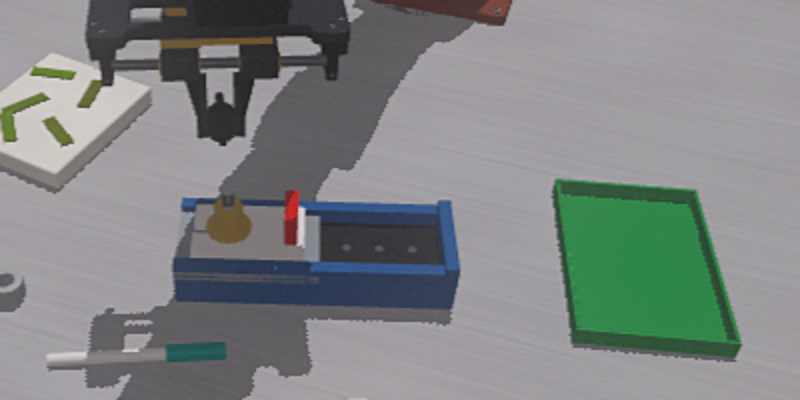

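The nut is held in the fingers and the spacer stays on the stud, at crop (229,222). I'll carry the nut to the tray.

```bash
python3 -m creep '{"grip":[1,1,1,1,1,1,1,1],"linear":[[-0.03,0.12,0],[-0.051,0.211,0],[-0.051,0.211,0],[-0.051,0.211,0],[-0.051,0.211,0],[-0.051,0.211,0],[-0.051,0.211,0],[0,0,0]],"dr":[[0,0,0],[0,0,0],[0,0,0],[0,0,0],[0,0,0],[0,0,0],[0,0,0],[0,0,0]]}'
python3 - <<'E'
from h import *
s,st=wlook('pics/w3.png',dict(tray=0,nut_c=st['eef_pos'][2]-.006 if 0 else .17))
d=r.masks_of('tray',s)[0];c=cv2.minAreaRect(np.argwhere(d['region'])[:,::-1].astype(np.float32))
print([np.round(atz(p,.018,s,st)[:2],3).tolist() for p in cv2.boxPoints(c)])
E
```

```text
clock: 7.05
eef_pos: [0.5307, 0.2974, 0.1699]
ee_rot: [0.505, 1.56, -0.657]
ft_force: [0.7, 0.9, -0.8]
width: 0.239
tcp [0.53074042 0.29744415 0.16993399] zang -66.5719006217071 down [ 0.008 -0.006 -1.   ] q7 -1.9
tray [([284.7, 258.0], 0.73)] [0.4906 0.3055 0.    ]
nut_c [([313.9, 318.0], 0.97)] [0.5315 0.2968 0.17  ]
[[0.422, 0.374], [0.573, 0.396], [0.605, 0.261], [0.453, 0.218]]
```

View pics/w3.png

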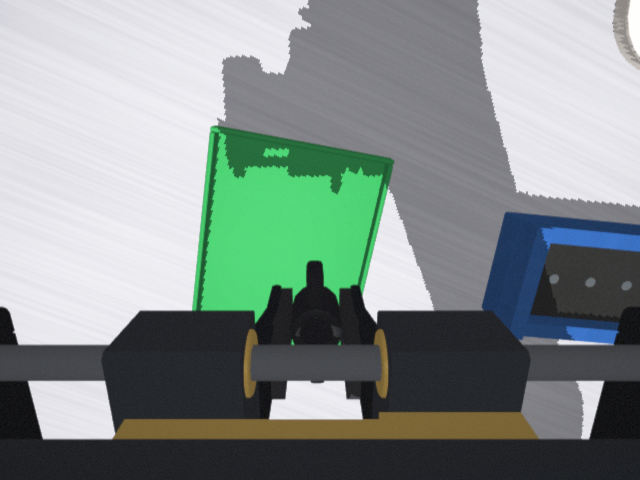

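```bash
python3 -m creep '{"grip":[1,1,1,1,1,1],"linear":[[0,0.04,-0.16],[0,0,-0.16],[0,0,-0.12],[0,0,-0.06],[0,0,0],[0,0,0]],"dr":[[0,0,0],[0,0,0],[0,0,0],[0,0,0],[0,0,0],[0,0,0]]}'
```

```text
clock: 8.0
eef_pos: [0.5398, 0.292, 0.0434]
ee_rot: [0.491, 1.553, -0.694]
ft_force: [0.7, -0.6, -0.2]
width: 0.24
```

```bash
python3 -m creep '{"grip":[1,1,1,1],"linear":[[-0.02,0.05,-0.04],[0,0,-0.03],[0,0,-0.012],[0,0,0]],"dr":[[0,0,0],[0,0,0],[0,0,0],[0,0,0]]}'
```

```text
clock: 8.5
eef_pos: [0.5353, 0.3067, 0.0237]
ee_rot: [0.66, 1.551, -0.524]
ft_force: [-0.8, 0.1, -0.2]
width: 0.238
```

Near the floor (about 1 mm). I'll release and rise.

```bash
python3 -m creep '{"grip":[1,0.1,0.1,0.1,0.1,0.1,0.1,0.1],"linear":[[0,0,-0.006],[0,0,0],[0,0,0],[0,0,0.04],[0,0,0.12],[0,0,0.2],[0,0,0.2],[0,0,0]],"dr":[[0,0,0],[0,0,0],[0,0,0],[0,0,0],[0,0,0],[0,0,0],[0,0,0],[0,0,0]]}'
python3 - <<'E'
from h import *
s=r.snapshot('top');p=pt('nut_c',s);print(p,atz(p[0][0],.017,s));print(r.sense()['width'])
for k,z in (('spacer_c',.0605),('tab_top',.082)):
    p=pt(k,s);print(k,p,atz(p[0][0],z,s))
E
```

```text
clock: 9.5
eef_pos: [0.5352, 0.3065, 0.1698]
ee_rot: [0.741, 1.55, -0.444]
ft_force: [0.5, 0.4, -0.9]
width: 0.447
[([155.6, 306.0], 0.53)] [0.53685951 0.30731755 0.017     ]
0.44947746431817237
spacer_c [([346.8, 261.5], 0.87)] [ 0.62109268 -0.05393115  0.0605    ]
tab_top [([317.3, 273.0], 0.66)] [ 5.96969992e-01 -1.21424626e-04  8.20000000e-02]
```

The nut is in the tray near where I set it down. I'll return to the spacer and turn the jaws along the bench's y axis (+84° about z).

```bash
python3 -m creep '{"grip":[-0.1,-0.1,-0.1,-0.1,-0.1,-0.1,-0.1,-0.1],"linear":[[0.03,-0.13,0],[0.045,-0.19,0],[0.045,-0.19,0],[0.045,-0.19,0],[0.045,-0.19,0],[0.045,-0.19,0],[0.045,-0.19,0],[0.045,-0.19,0]],"dr":[[0,0,0.058],[0,0,0.058],[0,0,0.058],[0,0,0.058],[0,0,0.058],[0,0,0.058],[0,0,0.058],[0,0,0.058]]}'
python3 - <<'E'
from h import *
s,st=wlook('pics/w4.png',dict(spacer_c=.0605,stud_top=.098,tab_top=.082))
E
```

```text
clock: 10.7
eef_pos: [0.6127, -0.0677, 0.1523]
ee_rot: [-0.33, 1.57, -0.013]
ft_force: [0.6, 0.7, -0.1]
width: 0.547
tcp [ 0.6127181  -0.06766766  0.15232308] zang 18.135922717329013 down [ 0.001 -0.    -1.   ] q7 0.18
spacer_c [([331.4, 229.8], 0.57)] [ 0.6194 -0.0536  0.0605]
stud_top [([335.3, 252.9], 0.9)] [ 0.6208 -0.0556  0.098 ]
tab_top [([334.4, 148.0], 0.67), ([332.2, 199.3], 0.29)] [ 0.6031 -0.0032  0.082 ]
```

```bash
python3 -m creep '{"grip":[-0.1,-0.1,-0.1],"linear":[[0.031,0.052,0],[0,0,0],[0,0,0]],"dr":[[0,0,0],[0,0,0],[0,0,0]]}'
python3 - <<'E'
from h import *
s,st=wlook('pics/w5.png',dict(spacer_c=.0605,stud_top=.098,tab_top=.082))
E
```

```text
clock: 11.28
eef_pos: [0.6201, -0.0483, 0.1514]
ee_rot: [1.608, 1.569, 1.918]
ft_force: [0.4, -0.4, -0.8]
width: 0.553
tcp [ 0.6200903  -0.04826455  0.15135582] zang 17.777815829863744 down [-0.001  0.002 -1.   ] q7 0.14
spacer_c [([309.5, 253.9], 0.65)] [ 0.6182 -0.0536  0.0605]
stud_top [([313.5, 279.2], 0.62)] [ 0.6214 -0.0544  0.098 ]
tab_top [([313.8, 178.2], 0.75)] [ 0.605  -0.0027  0.082 ]
```

View pics/w5.png

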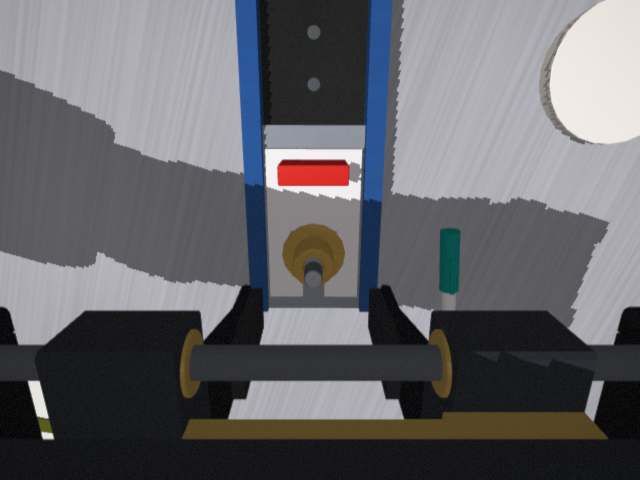

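The jaws are square to the bench, with the spacer and stud at about (313,270) centred between the fingers. I'll descend.

```bash
python3 -m creep '{"grip":[-0.1,-0.1,-0.1,-0.1,-0.1],"linear":[[0.003,-0.024,-0.08],[0,0,-0.1],[0,0,-0.08],[0,0,-0.02],[0,0,0]],"dr":[[0,0,0],[0,0,0],[0,0,0],[0,0,0],[0,0,0]]}'
```

```text
clock: 12.1
eef_pos: [0.6198, -0.0582, 0.0759]
ee_rot: [2.411, 1.569, 2.717]
ft_force: [0.1, 0.1, 0.6]
width: 0.551
```

```bash
python3 -m creep '{"grip":[-0.1,-0.1,1,1,1,1,1],"linear":[[0.003,0.013,-0.015],[0,0,0],[0,0,0],[0,0,0],[0,0,0],[0,0,0],[0,0,0]],"dr":[[0,0,0],[0,0,0],[0,0,0],[0,0,0],[0,0,0],[0,0,0],[0,0,0]]}' 30
```

```text
clock: 12.98
eef_pos: [0.622, -0.0546, 0.0741]
ee_rot: [-0.007, 1.569, 0.3]
ft_force: [0.1, 0.5, -0.7]
width: 0.292
```

```bash
python3 -m creep '{"grip":[1,1,1,1,1,1],"linear":[[0,0,0.03],[0,0,0.06],[0,0,0.1],[0,0,0.12],[0,0,0.12],[0,0,0]],"dr":[[0,0,0],[0,0,0],[0,0,0],[0,0,0],[0,0,0],[0,0,0]]}'
python3 - <<'E'
from h import *
s,st=wlook('pics/w6.png',dict(spacer_c=.165,stud_top=.098,tab_top=.082,plate_mid=.04,well=.03))
s=r.snapshot('scene');cv2.imwrite('pics/s2.png',cv2.resize(s['image'][130:330,180:580],None,fx=2,fy=2));print(r.sense()['width'])
E
```

```text
clock: 13.72
eef_pos: [0.6221, -0.0541, 0.1898]
ee_rot: [-0.198, 1.567, 0.109]
ft_force: [0.4, 0.0, -2.0]
width: 0.288
tcp [ 0.62214343 -0.05411959  0.18982027] zang 17.608364727313514 down [ 0.004  0.    -1.   ] q7 0.16
spacer_c [] 
stud_top [([310.9, 248.0], 0.67)] [ 0.6204 -0.0558  0.098 ]
tab_top [([314.7, 158.8], 0.68), ([308.6, 31.5], 0.2)] [ 0.6061 -0.0022  0.082 ]
plate_mid [([312.7, 202.7], 0.85)] [ 0.6162 -0.0389  0.04  ]
well [([312.8, 32.9], 0.8), ([569.0, 68.2], 0.21)] [0.5801 0.0759 0.03  ]
0.29361462237242025
```

View pics/s2.png

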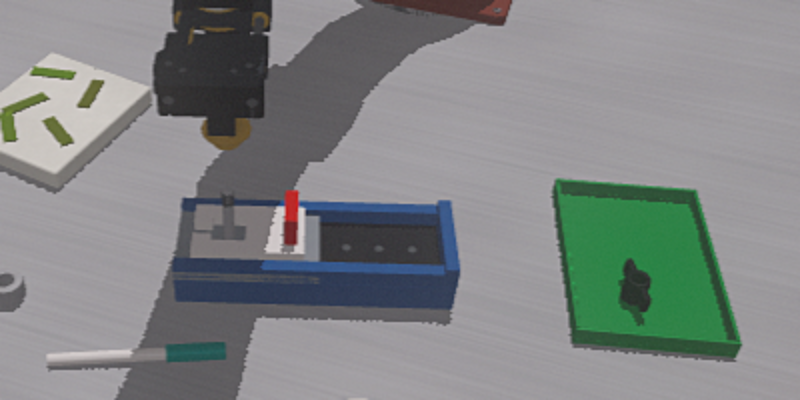

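The spacer is off the stud, the plate is unmoved and the nut is in the tray at crop (635,285). I'll carry the spacer to the near half of the tray.

```bash
python3 -m creep '{"grip":[1,1,1,1,1,1,1,1],"linear":[[-0.06,0.12,0],[-0.104,0.208,0],[-0.104,0.208,0],[-0.104,0.208,0],[-0.104,0.208,0],[-0.104,0.208,0],[-0.104,0.208,0],[-0.02,0.04,-0.04]],"dr":[[0,0,0],[0,0,0],[0,0,0],[0,0,0],[0,0,0],[0,0,0],[0,0,0],[0,0,0]]}'
```

```text
clock: 15.08
eef_pos: [0.4356, 0.3051, 0.1716]
ee_rot: [2.465, 1.564, 2.769]
ft_force: [1.2, -0.7, -1.2]
width: 0.294
```

```bash
python3 -m creep '{"grip":[1,1,1,1,1,1],"linear":[[0.03,-0.02,-0.1],[0,0,-0.15],[0,0,-0.12],[0,0,-0.06],[0,0,-0.02],[0,0,0]],"dr":[[0,0,0],[0,0,0],[0,0,0],[0,0,0],[0,0,0],[0,0,0]]}'
```

```text
clock: 15.82
eef_pos: [0.4432, 0.2985, 0.0539]
ee_rot: [2.739, 1.562, 3.043]
ft_force: [-0.2, 0.4, -0.3]
width: 0.291
```

```bash
python3 -m creep '{"grip":[1,1,1,1],"linear":[[0,0,-0.035],[0,0,-0.02],[0,0,-0.006],[0,0,0]],"dr":[[0,0,0],[0,0,0],[0,0,0],[0,0,0]]}'
```

```text
clock: 16.32
eef_pos: [0.4445, 0.2992, 0.0396]
ee_rot: [2.437, 1.565, 2.741]
ft_force: [0.4, -0.4, -0.2]
width: 0.294
```

```bash
python3 -m creep '{"grip":[1,1,0.1,0.1,0.1,0.1,0.1,0.1],"linear":[[0,0,-0.01],[0,0,-0.003],[0,0,0],[0,0,0],[0,0,0.06],[0,0,0.18],[0,0,0.22],[0,0,0.1]],"dr":[[0,0,0],[0,0,0],[0,0,0],[0,0,0],[0,0,0],[0,0,0],[0,0,0],[0,0,0]]}'
python3 - <<'E'
from h import *
s=r.snapshot('top');print(r.sense()['width'],r.sense()['eef_pos'])
for k,z in (('nut_c',.017),('spacer_c',.0235),('tab_top',.082)):
    p=pt(k,s);print(k,p,atz(p[0][0],z,s))
cv2.imwrite('pics/t2.png',cv2.resize(s['image'][200:420,80:440],None,fx=2,fy=2))
E
```

```text
clock: 17.32
eef_pos: [0.4432, 0.2995, 0.1824]
ee_rot: [2.511, 1.564, 2.816]
ft_force: [0.6, 0.5, -0.4]
width: 0.451
0.4480344726620417 [0.44401505 0.30017372 0.18479956]
nut_c [([156.4, 306.8], 0.67)] [0.53536737 0.30569116 0.017     ]
spacer_c [([156.6, 356.4], 0.59)] [0.44382574 0.29671534 0.0235    ]
tab_top [([317.6, 271.1], 0.94)] [ 0.60037827 -0.00061208  0.082     ]
```

View pics/t2.png

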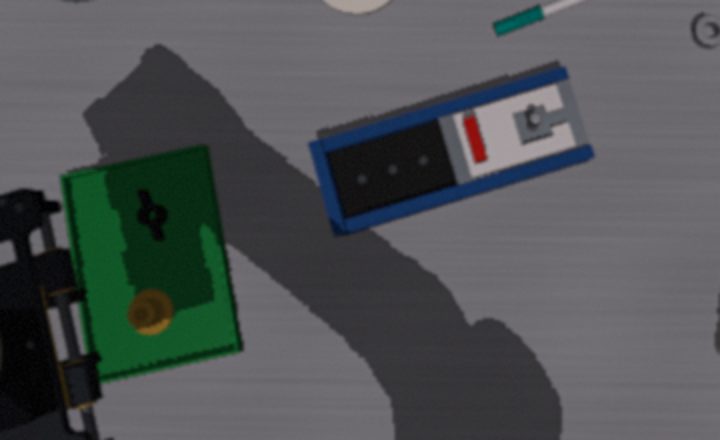

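Nut and spacer are both in the tray, at crop (152,213) and (150,312). The plate is still around the stud. I'll close the fingers and go above the gap between stud and tab.

```bash
python3 -m creep '{"grip":[1,1,1,1,1,1,1,1],"linear":[[0.06,-0.12,0],[0.096,-0.187,0],[0.096,-0.187,0],[0.096,-0.187,0],[0.096,-0.187,0],[0.096,-0.187,0],[0.096,-0.187,0],[0.02,-0.04,0]],"dr":[[0,0,0],[0,0,0],[0,0,0],[0,0,0],[0,0,0],[0,0,0],[0,0,0],[0,0,0]]}'
python3 - <<'E'
from h import *
s,st=wlook('pics/w7.png',dict(stud_top=.098,tab_top=.082,plate_mid=.04,well=.03))
E
```

```text
clock: 18.52
eef_pos: [0.6032, -0.0329, 0.169]
ee_rot: [2.83, 1.546, 3.141]
ft_force: [-0.5, -0.1, -0.7]
width: 0.007
tcp [ 0.60320844 -0.03294744  0.16900355] zang 17.796334973979388 down [-0.025  0.    -1.   ] q7 0.12
stud_top [([333.0, 296.4], 0.56)] [ 0.6199 -0.0536  0.098 ]
tab_top [([332.9, 205.5], 0.98)] [ 0.6031 -0.0026  0.082 ]
plate_mid [([334.2, 245.8], 0.9)] [ 0.6174 -0.0397  0.04  ]
well [([333.7, 72.7], 0.75)] [0.5788 0.0747 0.03  ]
```

```bash
python3 -m creep '{"grip":[1,1,1,1,1],"linear":[[0.03,0.016,-0.05],[0,0,-0.1],[0,0,-0.06],[0,0,0],[0,0,0]],"dr":[[0,0,0],[0,0,0],[0,0,0],[0,0,0],[0,0,0]]}'
```

```text
clock: 19.4
eef_pos: [0.6101, -0.0157, 0.1163]
ee_rot: [2.713, 1.549, 3.04]
ft_force: [0.6, -0.1, 0.8]
width: 0.003
```

```bash
python3 -m creep '{"grip":[1,1,1],"linear":[[0.01,-0.048,0],[0,0,0],[0,0,0]],"dr":[[0,0,0],[0,0,0],[0,0,0]]}'
python3 - <<'E'
from h import *
s,st=wlook('pics/w8.png',dict(stud_top=.098,tab_top=.082))
cv2.imwrite('pics/w8.png',s['image'])
E
```

```text
clock: 19.77
eef_pos: [0.6138, -0.0292, 0.118]
ee_rot: [2.73, 1.552, 3.055]
ft_force: [-0.0, -0.0, -1.0]
width: 0.004
tcp [ 0.61377969 -0.02915526  0.11797702] zang 18.643628176027125 down [-0.019  0.002 -1.   ] q7 0.1
stud_top [([313.5, 343.1], 0.82), ([313.6, 270.7], 0.32)] [ 0.6212 -0.0542  0.098 ]
tab_top [([315.5, 230.9], 0.77)] [ 0.6049 -0.0035  0.082 ]
```

View pics/w8.png

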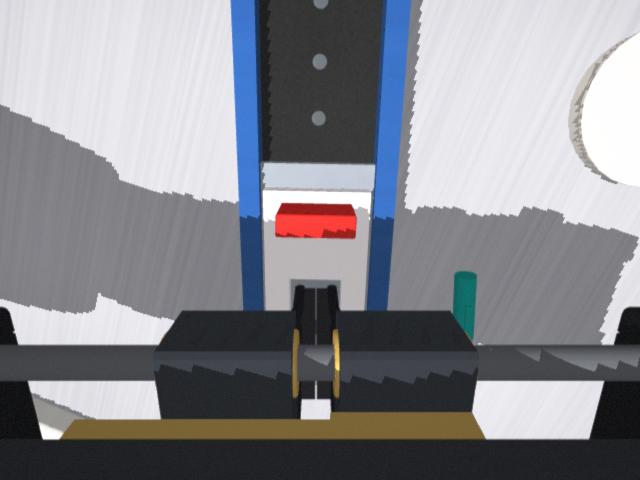

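The closed fingers are at (318,290), centred behind the red tab at (316,220). I'll descend into the gap.

```bash
python3 -m creep '{"grip":[1,1,1,1,1],"linear":[[0,0,-0.06],[0,0,-0.07],[0,0,-0.05],[0,0,-0.015],[0,0,0]],"dr":[[0,0,0],[0,0,0],[0,0,0],[0,0,0],[0,0,0]]}'
```

```text
clock: 20.55
eef_pos: [0.6124, -0.0285, 0.0639]
ee_rot: [2.723, 1.549, 3.05]
ft_force: [0.1, 0.5, -0.3]
width: 0.009
```

```bash
python3 -m creep '{"grip":[1,1,1,1,1,1,1,1],"linear":[[0,0,0.018],[-0.006,0.019,0],[-0.012,0.038,0],[-0.012,0.038,0],[-0.012,0.038,0],[-0.012,0.038,0],[-0.012,0.038,0],[0,0,0]],"dr":[[0,0,0],[0,0,0],[0,0,0],[0,0,0],[0,0,0],[0,0,0],[0,0,0],[0,0,0]]}'
python3 - <<'E'
from h import *
s,st=wlook('pics/w9.png',dict(stud_top=.098,tab_top=.082))
S=np.array([.621,-.0545]);u=np.array([-.303,.953]);d=st['eef_pos'][:2]-S;print('along',d@u,'across',d@[-u[1],u[0]])
E
```

```text
clock: 21.55
eef_pos: [0.5953, 0.0289, 0.0705]
ee_rot: [2.707, 1.551, 3.035]
ft_force: [-0.5, 0.2, -0.6]
width: 0.006
tcp [0.59532863 0.02886248 0.07050333] zang 18.807297661545224 down [-0.019  0.002 -1.   ] q7 -0.02
stud_top [] 
tab_top [([313.5, 292.1], 0.78)] [0.59   0.0439 0.082 ]
along 0.08722286531969191 across -0.0007940146726766635
```

```bash
python3 -m creep '{"grip":[1,1,1,1,1,1,1,1],"linear":[[-0.008,0.025,-0.006],[-0.012,0.038,0],[-0.012,0.038,0],[-0.012,0.038,0],[-0.012,0.038,0],[-0.01,0.03,0],[0,0,0],[0,0,0]],"dr":[[0,0,0],[0,0,0],[0,0,0],[0,0,0],[0,0,0],[0,0,0],[0,0,0],[0,0,0]]}'
python3 - <<'E'
from h import *
s,st=wlook('pics/w10.png',dict(tab_top=.078,plate_mid=.035))
S=np.array([.621,-.0545]);u=np.array([-.303,.953]);d=st['eef_pos'][:2]-S;print('along',d@u,'across',d@[-u[1],u[0]])
s=r.snapshot('scene');cv2.imwrite('pics/s3.png',cv2.resize(s['image'][130:330,180:580],None,fx=2,fy=2))
E
```

```text
clock: 22.7
eef_pos: [0.578, 0.0824, 0.0688]
ee_rot: [2.738, 1.551, 3.064]
ft_force: [-0.1, -0.3, -0.5]
width: 0.003
tcp [0.57798116 0.08243547 0.06876686] zang 18.682808063543376 down [-0.019  0.001 -1.   ] q7 -0.11
tab_top [([316.2, 282.8], 0.88)] [0.5727 0.1006 0.078 ]
plate_mid [([313.7, 325.5], 0.74)] [0.5846 0.0592 0.035 ]
along 0.1435342096908753 across -0.0004944935818385175
```

View pics/s3.png

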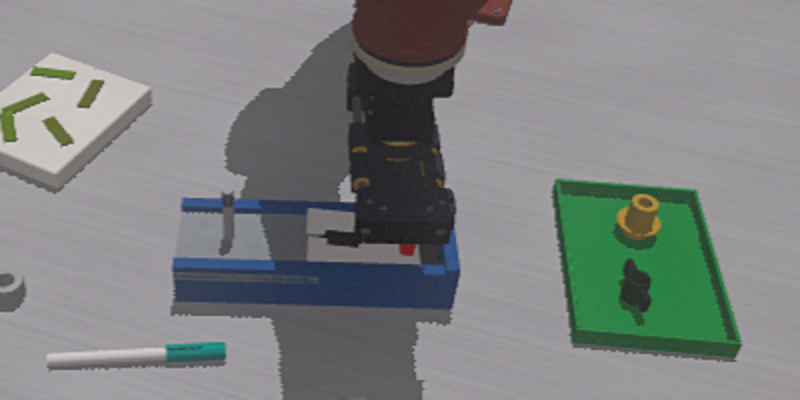

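The plate is nose-down into the well with its rear still on the deck edge. Both parts stand in the tray. I'll push the last ~16 mm.

```bash
python3 -m creep '{"grip":[1,1,1,1,1],"linear":[[-0.007,0.022,0],[-0.007,0.022,0],[-0.005,0.016,0],[0,0,0],[0,0,0]],"dr":[[0,0,0],[0,0,0],[0,0,0],[0,0,0],[0,0,0]]}'
python3 - <<'E'
from h import *
s,st=wlook('pics/w11.png',dict(tab_top=.072,plate_mid=.03))
S=np.array([.621,-.0545]);u=np.array([-.303,.953]);d=st['eef_pos'][:2]-S;print('along',d@u,'across',d@[-u[1],u[0]])
E
```

```text
clock: 23.52
eef_pos: [0.5729, 0.0983, 0.0687]
ee_rot: [2.734, 1.551, 3.059]
ft_force: [-0.4, -0.0, -0.8]
width: 0.002
tcp [0.57287975 0.09826925 0.068712  ] zang 18.65040892469873 down [-0.019  0.002 -1.   ] q7 -0.14
tab_top [([315.4, 282.0], 0.86)] [0.5679 0.1142 0.072 ]
plate_mid [] 
along 0.16016953345368848 across -0.0004304831963522621
```

```bash
python3 -m creep '{"grip":[1,1,1,1,1,1,1],"linear":[[0.008,-0.025,0],[0.008,-0.025,0.02],[0.02,-0.06,0.1],[0.03,-0.1,0.15],[0.03,-0.1,0.15],[0,0,0],[0,0,0]],"dr":[[0,0,0],[0,0,0],[0,0,0],[0,0,0],[0,0,0],[0,0,0],[0,0,0]]}'
python3 - <<'E'
from h import *
s,st=wlook('pics/w12.png',dict(tab_top=.072,plate_mid=.03,well=.03,stud_top=.098))
E
```

```text
clock: 24.55
eef_pos: [0.5974, 0.0149, 0.1776]
ee_rot: [2.753, 1.551, 3.076]
ft_force: [-0.1, 0.8, 0.5]
width: 0.007
tcp [0.59744008 0.01492073 0.17756231] zang 18.522332554345514 down [-0.02   0.001 -1.   ] q7 0.06
tab_top [([325.7, 78.0], 0.6)] [0.569  0.1147 0.072 ]
plate_mid [([324.4, 138.1], 0.81)] [0.5805 0.0792 0.03  ]
well [([320.8, 142.1], 0.76)] [0.5789 0.0756 0.03  ]
stud_top []
```

View pics/w12.png

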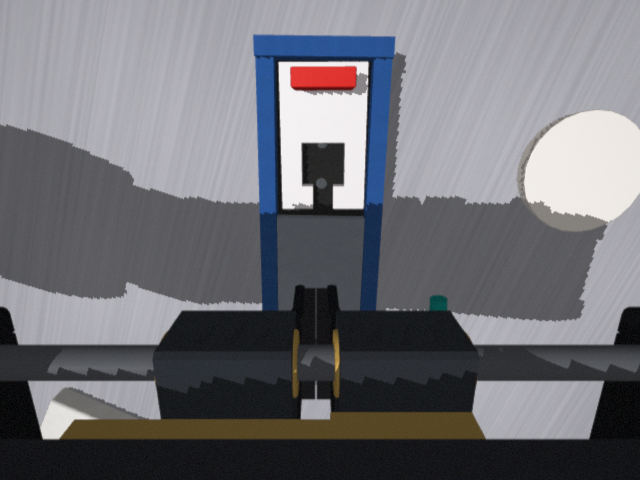

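The plate fills the well, white from row 62 to 208. A dark gap shows behind its rear edge at row 212 and along both sides, so the rear has cleared the deck edge. I'll do one numeric check, then hand in.

```bash
python3 - <<'E'
from h import *
s=r.snapshot('top')
for k,z in (('nut_c',.017),('spacer_c',.0235),('tab_top',.072),('dish',0),('marker',0),('spare_spacer',0)):
    p=pt(k,s);print(k,p[0],atz(p[0][0],z,s).round(4))
st=r.sense();s=r.snapshot('wrist');S=np.array([.621,-.0545]);u=np.array([-.303,.953])
for p,z in (((323,209),.042),((323,62),.042),((323,214),.04)): print(p,(atz(p,z,s,st)[:2]-S)@u-.137)
r.job_done();print(r.sense()['clock'])
E
```

```text
nut_c ([154.4, 306.9], 0.62) [0.5351 0.3095 0.017 ]Traceback (most recent call last):
  File "<stdin>", line 4, in <module>
IndexError: list index out of range
```

```bash
python3 - <<'E'
from h import *
for c in ('top','scene'):
  s=r.snapshot(c)
  for k,z in (('spacer_c',.0235),('tab_top',.072),('dish',0),('marker',0),('spare_spacer',0)):
    p=pt(k,s);print(c,k,p[:1],atz(p[0][0],z,s).round(4) if p else '')
st=r.sense();s=r.snapshot('wrist');S=np.array([.621,-.0545]);u=np.array([-.303,.953])
for p,z in (((323,209),.042),((323,62),.042),((323,214),.04)): print(p,(atz(p,z,s,st)[:2]-S)@u-.137)
E
```

```text
top spacer_c [([153.0, 356.3], 0.61)] [0.4439 0.3034 0.0235]
top tab_top [] 
top dish [] 
top marker [([365.1, 200.7], 0.74)] [ 0.753  -0.0941  0.    ]
top spare_spacer [([432.2, 216.9], 0.52)] [ 0.7212 -0.2285  0.    ]
scene spacer_c [([501.9, 237.6], 0.61)] [0.4423 0.3042 0.0235]
scene tab_top [([394.0, 238.6], 0.61)] [0.5685 0.1154 0.072 ]
scene dish [([359.9, 361.2], 0.97)] [0.7828 0.1194 0.    ]
scene marker [([249.3, 310.8], 0.66)] [ 0.7516 -0.0857  0.    ]
scene spare_spacer [([186.8, 276.5], 0.83)] [ 0.7191 -0.226   0.    ]
(323, 209) -0.048027421098927145
(323, 62) 0.05251691616596338
(323, 214) -0.052324463378986566
```

```bash
python3 -c "
from rig import r
r.job_done();print(r.sense()['clock'])"
```

```text
the job is handed in; nothing more can be done
the job is handed in; nothing more can be done
```

The job is handed in, at about 25 s on the robot's clock against the 72 s limit; no verdict was reported. I lifted the wing nut off the stud and set it in the tray, then the spacer. Last, I pushed the plate by its red tab along the deck until it dropped into the well.

**Last checks:**
- **Nut:** it is in the tray at about (0.535, 0.309).
- **Spacer:** it stands in the tray at about (0.443, 0.304), seen by both fixed cameras.
- **Plate:** it spans −48 to +52 mm along the well, so its centre is about 2 mm past the middle. There is a gap all round it in the picture. I judged that it lies flat from that gap and its length; I did not measure its tilt.
- **Dish, marker and ring:** all were found within 10 mm of where they started, which is about the networks' own scatter.
- **Robot:** it is well clear of everything.

**What failed or disagreed:** the network missed the spacer in one top view, which stopped that check script, so I repeated it. In the repeat it missed the tab and the dish from the top camera, but found both in the scene view. Nothing else disagreed beyond a few millimetres.

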